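# Rewind a ratchet clamp and click it up on a clay core

### The arm

A 6-joint arm with a two-finger parallel gripper is mounted at the origin on the work surface. World frame = base frame: x ahead of the robot, y to its left, z up, the work surface at z = 0. Lengths are in mm, angles in rad, forces in N, time in s.
With the tool pointing down it reaches from about 350 to 975 mm from the base axis. Payload 7.1 kg.
Tool frame: the origin (TCP) lies midway between the tips of the shut fingers; the grasp point (between the pads) lies ctrl.tcp_to_grasp behind it (ctrl.tcp_to_grasp is the distance from the TCP to the grasp point, in mm); z points along the fingers, y is the direction in which the jaws open and shut (so a half turn about z gives the same grasp; the last joint's range is limited). The gripper opens to 88 mm and grips with 3 to 60 N. Pads are 20 mm wide; open, the fingers measure 115 mm over their backs; the gripper's body (75 mm by 178 mm) begins 61 mm behind the grasp point.
Start: joints at [1.26, 0.423, 1.63, -0, 1.089, -0.019], TCP at [179.766, 598.572, 222.675] pointing down, gripper open.
Joint ranges: [-3, 3], [-0.9, 2.11], [0.09, 2.58], [-1.31, 4.45], [0.11, 2.69], [-2.54, 2.54]. Speed limits (rad/s): [2.39, 2.39, 3.01, 3.14, 3.14, 3.14].

### API

Orientations are given as a rotation vector (axis times angle).
In Python, from workcell import ctrl gives the robot as it stands.
- The arm moves only by the tool play_rows, never from a script. Its argument "increments" is text: rows parted by semicolons, each of 5 numbers parted by spaces: the opening, from 0 (shut) to 1 (fully open), then the shift along the world's x, y, z in m, then the turn about the world's z in degrees. A call has 1 to 20 rows; each row shifts and turns the commanded pose from where the row before left it; what a row does not reach is not made up. A row lasts 1/10 s, in which the tool goes at most 50 mm and 8.59 degrees, less where a joint would pass 70% of its speed; a pose out of reach is approached as far as the arm can. A call is refused whole if a number of a shift passes 0.05 or a number of a turn 8.59, either way. A call with a gripper value outside its range is refused whole. The fingers move at their own pace and stop on an object; the grip force is fixed at half the most. Time passes only in rows, so rows that do not move let the fingers close. It gives the time, the measured TCP pose, the force and the opening at its end, in the units of the state.
- ctrl.get_obs(): the state, without advancing time (a new reading comes with each control period).
- ctrl.get_image(name): name is "side" or "top"; returns a dict with "img" (420x560x3 uint8, red, green, blue), "range_z" (420x560 float32, mm along the optical axis (not along the pixel's ray), 0 where there is no reading), "vertical_fov" (degrees; the focal length in pixels is half the picture's height over the tangent of half this angle, whatever the lens; pixels are square), "cx", "cy" (the principal point, pixels), "origin" and "attitude" of the camera in the world. Camera axes: x right, y down, z forward; pixel columns grow to the right and rows downward; lengths in mm; the calibration is good to about 2 mm. A picture is of the moment at which its call begins.
- ctrl.close_job(): hands the job in, once; it reports no verdict.
The state is a dict: "t": time; "qpos": joint angles; "qvel": joint speeds; "joint_torque": joint torques, N m; "ee_pos": TCP position; "orientation": TCP orientation; "ft_force": force on the tool from outside, world axes, zero at the start; "moment": the same for the moment, N m; "width": finger opening in mm.
Only numpy, scipy, OpenCV 4.12 (cv2) and the standard library are available. Lean on these libraries where they do the work, as an engineer would, in place of code of your own. Each camera call takes 0.05 s, during which the arm holds its last target. There are 200 camera calls.

### The job

Get the thick clay core held in the ratchet clamp for study: press the wing knob down to free it from the pawl and, keeping it pressed, turn it back counterclockwise until the jaw is right open, then let it rise. Stand the core upright on the clamp bed between the two jaws, let go, and turn the knob clockwise one click at a time until the sprung pad has nipped the core against the back jaw; give it just one click more and let go. Never force the knob back against the pawl, do not overtighten (the core is fragile), and leave the other things alone.

Things in the scene. Friction and masses are not known exactly. Their poses are not given: they have to be found in the camera images.
- clamp: Grey ratchet clamp, fixed to the table. Origin: centre of the underside of its base plate, 120 (x) x 300 (y) x 12 mm. Knob at its -y end, on an upright axis at y = -95 mm; it clamps towards +y. Jaws and pad are 28 mm wide (x -14 to 14), up to 62 mm high. The back jaw is adjustable and was left anywhere with its inner face at y = 85 to 101 mm; it does not move in use.
- bed (a point): Point on the flat bed (top of the base plate, 12 mm above the table), at clamp x = 0, y = 60 mm: where the middle of the core's underside goes. Axes as the clamp's. With the jaw fully open the pad's face is at clamp y = 33 mm, so the room between pad and back jaw is 52 to 68 mm.
- knob_grip (a point): Point on the axis of the black wing knob at the height to grip it, 85 mm above the table; turns and sinks with the knob. The wing is an upright bar 13 mm thick (its y), 48 mm long (its x), from 60 to 100 mm above the table. Below it, at 43 to 49 mm, a steel wheel of 76 mm diameter with 18 saw teeth and beside it a small sprung pawl.
- knob (a joint): Knob and wheel angle, rad, growing clockwise seen from above (tightening); 0 = jaw fully open, at a stop, wing along clamp x. 1 rad moves the jaw 20 mm. The pawl seats about every 0.349 (0.33, 0.68, 1.03, 1.38, 1.72, 2.07; up to 0.05 less under load); turn 0.07 past to be sure it drops in. Clicking takes under 0.1 N m; pad force adds 0.02 N m per N.
- spindle (a joint): How far the knob is pressed down, m: 0 up, 0.0085 at the bottom stop; a spring pushes it up with 5 N (top) to 9 N (bottom). From 6.5 mm down the wheel is clear of the pawl and turns both ways. Let go with a tooth under the pawl, it stays part way down until turned on a little clockwise; at the open stop it rises freely.
- pawl (a joint): The sprung pawl's angle, rad: 0 dropped in between two teeth, about 0.2 as it rides over a tooth tip.
- jaw: The moving jaw: a carriage 44 mm wide, driven by the knob; origin under its middle, 13 mm above the table. It carries a sprung black pad 28 mm wide and 30 mm high, whose face stands 47 mm ahead (+y) of the origin when not pressed. The pad yields towards the carriage by 1 mm per 0.85 N, so once the core is nipped against the back jaw each click adds about 6 N. Merely pushing the core across the bed takes 1 to 2 N.
- core_mid (a point): Centre of the thick clay core, a terracotta cylinder of 40 mm diameter, 64 mm high, standing upright on the table, about 190 g; its z axis is the cylinder's.
- core: The same thick core; origin at the centre of its underside.
- slim_core: Bystander: a slim terracotta core, 25 mm diameter, 50 mm high, standing; origin under its centre.
- jar: Bystander: closed clear jar with black cap, 60 mm diameter, 55 mm high; origin under its centre.
- brush: Bystander: a brush lying on the table, 180 mm long along its x.

How it is judged:
By the outcome, as a careful person would: the job done as asked, in the order asked, and still so for the second after the job is handed in, with the robot touching nothing.
It also fails if it takes over 72 s, if anything falls off the work surface, if the arm or the gripper's body presses on something with over 40 N, if the wrist force passes 120 N, or if a joint passes its speed limit or range.

## Working session

There is one attempt and no reset: what is moved stays moved. The work goes in short steps, Python scripts to look and compute and a tool call to move; the robot and the scene stay as the last step left them, time stands still between calls to the robot, and variables do not carry over. Pictures are saved under pics/ and viewed, on a budget of 10 in all, crops included, one or two more only if the job needs it, and the job is handed in when it is done.

Besides the shell and the picture viewer there is one more tool, called after ">>>" in YAML: its name, and indented under it one key for each argument. play_rows: Moves the arm, as the interface text tells. Its arguments: {"type":"object","properties":{"increments":{"type":"string"}},"required":["increments"]}

```bash
mkdir -p pics; cat > h.py <<'E'
import numpy as np, cv2
from workcell import ctrl
from scipy.spatial.transform import Rotation as R
def look(n, fn=None):
    d=ctrl.get_image(n); im=d["img"]
    if fn: cv2.imwrite("pics/"+fn, im[:,:,::-1])
    h,w=im.shape[:2]; f=h/2/np.tan(np.radians(d["vertical_fov"])/2)
    z=d["range_z"]; v,u=np.mgrid[:h,:w]
    P=np.stack([(u-d["cx"])/f*z,(v-d["cy"])/f*z,z],-1)
    a=np.array(d["attitude"],float); M=a if a.shape==(3,3) else R.from_rotvec(a).as_matrix()
    W=P@M.T+np.array(d["origin"]); W[z==0]=np.nan
    return im,W,d
E
python3 - <<'E'
from h import *
for n in("top","side"):
    im,W,d=look(n,n+"1.png"); print(n,d["origin"],d["attitude"],d["vertical_fov"],d["cx"],d["cy"]); np.save(n+"1.npy",W)
print(ctrl.get_obs(),ctrl.tcp_to_grasp)
E
```

```text
top [ 356.10822773   13.72171456 1012.58055443] [-2.00073876  2.23048582 -0.22409673] 51.69104300992991 280.6632611720637 208.19121686903975
side [518.97077003 645.52259415 488.92573853] [-0.04361923  2.70747172 -1.54515339] 56.00509084090186 280.10445501476653 215.1275421784202
{'t': 0.1, 'qpos': array([ 1.25999458e+00,  4.23755564e-01,  1.63057175e+00,  1.20842899e-05,
        1.08859314e+00, -1.89818129e-02]), 'qvel': array([ 0.00024465, -0.00183809, -0.0013868 ,  0.00029712,  0.00073057,
       -0.00030802]), 'joint_torque': array([ 9.07719732e-04, -5.45617282e+01, -2.74326164e+01,  6.45196787e-02,
        1.87918218e-02, -4.29430622e-05]), 'ee_pos': array([179.62480202, 598.13230443, 222.0013921 ]), 'orientation': array([-4.56740306e-01, -3.10798210e+00,  2.05450349e-03]), 'ft_force': array([ 0.36811298, -0.19769878, -0.32771217]), 'moment': array([0.00871717, 0.00256524, 0.00183289]), 'width': 87.75874369791308} 18.700000000000003
```

View pics/top1.png

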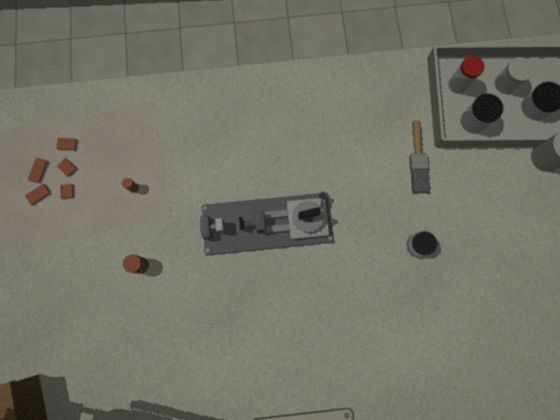

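View pics/side1.png

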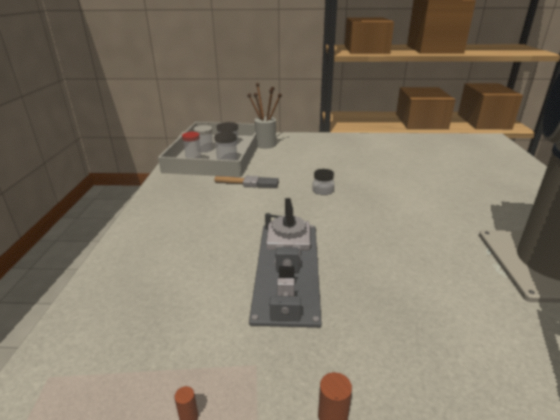

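Top view: clamp at (267,223), with the knob at (310,214) and the back jaw at (206,226). The thick core is at (135,264), the slim core at (130,185). The side view agrees. Next I measure.

```bash
python3 - <<'E'
from h import *
W=np.load("top1.npy"); im=cv2.imread("pics/top1.png")
z=W[...,2]
def sub(u0,u1,v0,v1): 
    m=np.zeros(z.shape,bool); m[v0:v1,u0:u1]=1; return m
box=sub(190,345,180,265)
print("table z",np.nanmedian(z[sub(200,330,280,340)]))
# plate: 
tz=np.nanmedian(z[sub(200,330,280,340)])
g=im.astype(int).sum(2)
m=box&(z-tz>6)
r=cv2.minAreaRect(W[m][:,:2].astype(np.float32)); print("clamp",r)
m2=box&(abs(z-tz-12)<5)
r=cv2.minAreaRect(W[m2][:,:2].astype(np.float32)); print("plate",r,cv2.boxPoints(r))
k=sub(290,335,195,240)&(z-tz>88)&(z-tz<112)
p=W[k]; print("wing",len(p),p.mean(0),cv2.minAreaRect(p[:,:2].astype(np.float32)), np.nanmax(p[:,2]))
c=p[:,:2]-p[:,:2].mean(0); w,v=np.linalg.eigh(c.T@c); print("dir",v[:,1],np.degrees(np.arctan2(v[1,1],v[0,1])))
for n,b,h in(("core",sub(110,165,240,290),64),("slim",sub(115,150,165,205),50)):
    q=W[b&(abs(z-tz-h)<6)]; print(n,len(q),q.mean(0),cv2.minEnclosingCircle(q[:,:2].astype(np.float32)))
S=np.load("side1.npy")
for n,b,h in(("core",sub(310,360,370,420),64),("wing",sub(275,305,190,230),98)):
    q=S[b&(abs(S[...,2]-h)<(4 if h==64 else 8))]; print("side",n,len(q),q.mean(0),cv2.minAreaRect(q[:,:2].astype(np.float32)))
q=S[sub(245,330,220,330)&(abs(S[...,2]-12)<4)]; r=cv2.minAreaRect(q[:,:2].astype(np.float32));print("side plate",r,cv2.boxPoints(r))
big=np.hstack([cv2.resize(im[180:270,190:345],None,fx=5,fy=5,interpolation=2)])
s=cv2.imread("pics/side1.png")[190:330,230:345]
cv2.imwrite("pics/c1.png",np.hstack([cv2.resize(big,(700//2*1,203)),np.zeros((203,1,3),np.uint8)]) if 0 else cv2.resize(big,(775,450)))
E
```

```text
table z 0.1158377904642407
clamp ((529.8728637695312, 34.84416198730469), (362.9828186035156, 169.20852661132812), 79.70138549804688)
plate ((556.5853881835938, 39.74774932861328), (318.37445068359375, 175.61871337890625), 89.5794448852539) [[ 467.60995  -118.790665]
 [ 643.22394  -120.07971 ]
 [ 645.5608    198.28616 ]
 [ 469.94684   199.57521 ]]
wing 147 [527.27836003 -64.01112961  98.95524885] ((528.196044921875, -63.97628402709961), (13.319367408752441, 47.64276123046875), 7.630454063415527) 103.76363726607303
dir [-0.12882319  0.99166758] 97.40159410125052
core 270 [462.95369051 331.63671197  63.95422519] ((463.41436767578125, 332.2362365722656), 20.110929489135742)
slim 95 [650.10096996 339.35761815  49.62683226] ((650.2001953125, 339.9245300292969), 12.599312782287598)
side core 757 [465.12683418 334.91955057  63.12446907] ((465.0893859863281, 333.44683837890625), (39.11320495605469, 39.298824310302734), 37.62330627441406)
side wing 100 [529.27111479 -56.70609126  97.70185354] ((529.2496948242188, -61.722164154052734), (13.001688957214355, 48.288848876953125), 7.726751804351807)
side plate ((530.1199951171875, 33.104400634765625), (299.2170715332031, 119.89842987060547), 89.58941650390625) [[ 469.10025  -116.070694]
 [ 588.9956   -116.929886]
 [ 591.1398    182.2795  ]
 [ 471.2444    183.13869 ]]
```

View pics/c1.png

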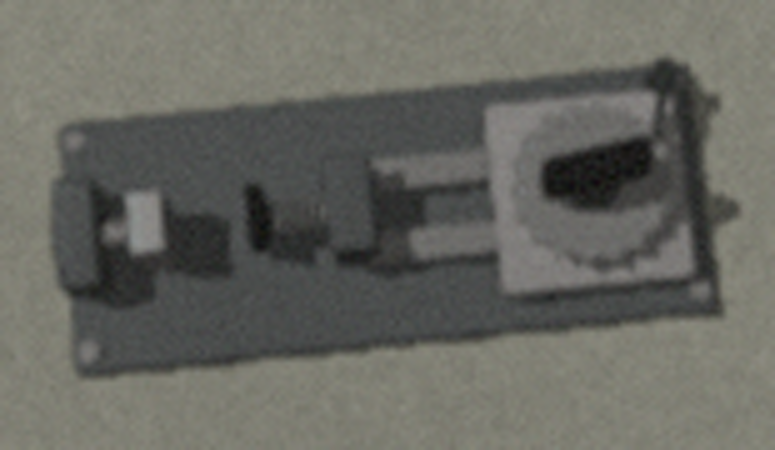

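Estimates: clamp at (530,33) with yaw −0.4°, wing axis near (529,−63) and θ about 1.4 rad. The thick core is at (464,333). I move above the knob with the jaws across the wing.

>>> play_rows:
  increments: "0.45 0.022 -0.041 0 -4.1;0.45 0.022 -0.041 0 -4.1;0.45 0.022 -0.041 0 -4.1;0.45 0.022 -0.041 0 -4.1;0.45 0.022 -0.041 0 -4.1;0.45 0.022 -0.041 0 -4.1;0.45 0.022 -0.041 0 -4.1;0.45 0.022 -0.041 0 -4.1;0.45 0.022 -0.041 0 -4.1;0.45 0.022 -0.041 0 -4.1;0.45 0.022 -0.041 0 -4.1;0.45 0.022 -0.041 0 -4.1;0.45 0.022 -0.041 0 -4.1;0.45 0.022 -0.041 0 -4.1;0.45 0.022 -0.041 0 -4.1;0.45 0.019 -0.046 0 -4.3;0.45 0 0 -0.03 0;0.45 0 0 -0.03 0;0.45 0 0 -0.03 0;0.45 0 0 0 0"

```text
t: 2.1
ee_pos: [525.7, -62.2, 129.1]
orientation: [-2.068, -2.356, 0.007]
ft_force: [-0.5, -0.6, -0.3]
width: 39.6
```

```bash
python3 - <<'E'
from h import *
o=ctrl.get_obs(); print(o["ee_pos"],o["orientation"],o["ft_force"],o["moment"],o["width"])
M=R.from_rotvec(o["orientation"]).as_matrix(); print("open dir",np.degrees(np.arctan2(M[1,1],M[0,1])),M[:,2])
im,S,d=look("side","side2.png"); np.save("side2.npy",S)
im2,T,d=look("top"); 
cv2.imwrite("pics/c2.png",cv2.resize(im[60:260,180:400,::-1],(660,600),interpolation=2))
S1=np.load("side1.npy"); T1=np.load("top1.npy")
# clamp-frame heights
c=np.array([530.1,33.1]); a=np.radians(-.41); Rm=np.array([[np.cos(a),np.sin(a)],[-np.sin(a),np.cos(a)]])
for n,X in(("side",S1),("top",T1)):
    L=X.copy(); L[...,:2]=(X[...,:2]-c)@Rm.T
    k=(abs(L[...,0])<12)&(L[...,1]>20)&(L[...,1]<140)&(L[...,2]>30)&(L[...,2]<75)
    q=L[k]
    for y in range(20,140,4):
        s=q[(q[:,1]>=y)&(q[:,1]<y+4)]
        if len(s): print(n,y,len(s),s[:,2].min().round(),s[:,2].max().round(),end=" | ")
    print()
    k=(L[...,0]>38)&(L[...,0]<75)&(L[...,1]<-80)&(L[...,1]>-170)&(L[...,2]>18)
    print(n,"post",L[k].round()[::4].tolist() if k.sum()<100 else (k.sum(),L[k].min(0),L[k].max(0)))
E
```

```text
[525.70560263 -62.23986451 129.12100145] [-2.06808967 -2.35630678  0.00663009] [-0.45943373 -0.56936556 -0.30548085] [-0.05983348  0.02654556  0.04928012] 39.63612570855843
open dir 7.454705620283322 [-0.00762546  0.00106529 -0.99997036]
side 20 82 31.0 61.0 | side 24 48 33.0 60.0 | side 28 13 42.0 47.0 | side 32 13 42.0 48.0 | side 36 9 44.0 47.0 | side 40 4 46.0 48.0 | side 52 19 52.0 54.0 | side 56 108 31.0 55.0 | side 60 50 31.0 54.0 | side 96 15 60.0 62.0 | side 100 20 60.0 63.0 | side 104 27 60.0 64.0 | side 108 124 35.0 63.0 | side 112 52 38.0 63.0 | side 116 9 41.0 44.0 | side 120 1 44.0 44.0 | side 124 4 48.0 50.0 | side 128 15 50.0 52.0 | side 132 27 49.0 52.0 | side 136 23 50.0 53.0 | 
side post (np.int64(123), array([  38.03468055, -142.480158  ,   18.26595438]), array([ 53.95026937, -80.89304587,  49.56986033]))
top 20 14 57.0 61.0 | top 24 11 38.0 48.0 | top 28 10 35.0 49.0 | top 32 10 38.0 50.0 | top 36 11 37.0 49.0 | top 40 10 42.0 47.0 | top 44 9 43.0 46.0 | top 48 15 37.0 55.0 | top 52 20 48.0 57.0 | top 56 16 51.0 58.0 | top 92 20 33.0 62.0 | top 96 19 60.0 66.0 | top 100 18 60.0 65.0 | top 104 17 59.0 65.0 | top 108 15 58.0 64.0 | top 112 6 43.0 46.0 | top 116 8 39.0 46.0 | top 120 12 38.0 46.0 | top 124 22 30.0 52.0 | top 128 18 48.0 56.0 | top 132 18 48.0 55.0 | top 136 19 48.0 55.0 | 
top post [[52.0, -134.0, 48.0], [50.0, -132.0, 46.0], [49.0, -141.0, 47.0], [47.0, -136.0, 47.0], [48.0, -130.0, 35.0], [43.0, -137.0, 52.0], [42.0, -130.0, 48.0], [41.0, -139.0, 53.0], [40.0, -132.0, 48.0], [46.0, -145.0, 18.0], [43.0, -128.0, 28.0], [40.0, -141.0, 32.0], [43.0, -102.0, 29.0], [42.0, -111.0, 30.0], [41.0, -120.0, 27.0], [40.0, -129.0, 30.0], [42.0, -81.0, 32.0], [41.0, -90.0, 33.0], [40.0, -99.0, 31.0], [39.0, -108.0, 30.0], [39.0, -118.0, 28.0], [39.0, -80.0, 33.0], [39.0, -90.0, 30.0]]
```

View pics/c2.png

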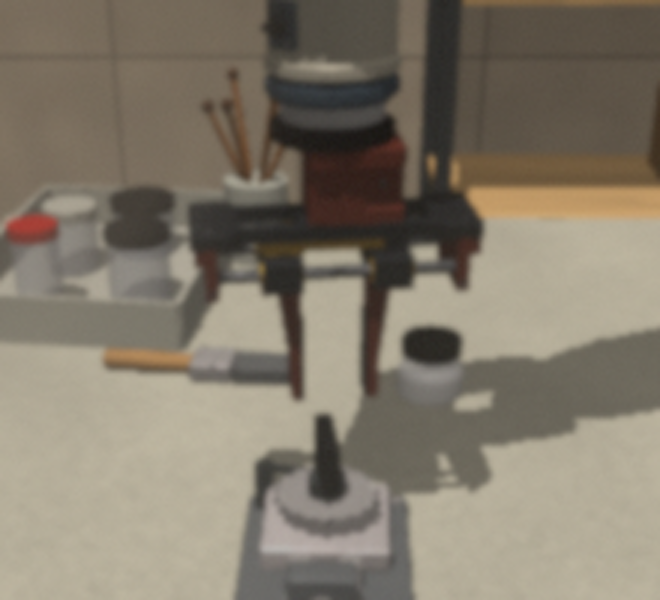

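Side view: the fingertips are at crop x 297 and 372 (middle 334), and the wing top is at 323. So the wing is a few mm to +x of the fingers. I measure this from depth.

```bash
python3 - <<'E'
from h import *
o=ctrl.get_obs(); print(o["t"],o["ee_pos"],o["qvel"].round(4),o["qpos"])
S=np.load("side2.npy"); _,T,_=look("top")
for n,X in(("side",S),("top",T)):
    for lo,hi in((118,150),(120,135)):
        k=(X[...,2]>lo)&(X[...,2]<hi)&(abs(X[...,0]-527)<60)&(abs(X[...,1]+62)<40)
        q=X[k]; a=q[q[:,0]<526]; b=q[q[:,0]>=526]
        for s in(a,b):
            if len(s): print(n,lo,len(s),s.min(0).round(1),np.median(s,0).round(1),s.max(0).round(1))
E
```

```text
2.2 [528.54203098 -62.3636225  132.63061706] [ 0.0036 -0.0302 -0.0216  0.0009 -0.0001 -0.0014] [-1.39808129e-01  4.16520140e-01  1.89718665e+00 -5.01515834e-06
  8.29340612e-01 -2.70405800e-01]
side 118 51 [495.8 -76.9 129. ] [501.6 -55.  138.9] [507.2 -50.8 149.5]
side 118 48 [544.7 -69.8 129.3] [548.6 -48.5 140.1] [555.5 -44.9 149.6]
side 120 17 [497.3 -76.9 129. ] [501.4 -55.4 131.4] [507.2 -52.8 134.8]
side 120 15 [544.8 -51.5 129.3] [548.7 -48.5 132.5] [552.8 -46.5 135. ]
```

The side camera agrees with the robot, so its values are used: knob (529.3,−61.8), core (465.1,333.4). I descend and grip the wing.

>>> play_rows:
  increments: "0.45 0.0006 0.0006 -0.022 0.2;0.45 0 0 -0.022 0;0.45 0 0 -0.022 0;0.45 0 0 0 0;0.45 0 0 0 0;0.45 0 0 0 0;0.3 0 0 0 0;0.2 0 0 0 0;0.1 0 0 0 0;0.1 0 0 0 0;0.1 0 0 0 0;0.1 0 0 0 0;0.1 0 0 0 0;0.1 0 0 0 0"

```text
t: 3.65
ee_pos: [529.5, -61.8, 66.8]
orientation: [2.068, 2.365, 0.0]
ft_force: [-0.0, 0.3, 4.3]
width: 12.8
```

```bash
cat > o.py <<'E'
from h import *
o=ctrl.get_obs(); M=R.from_rotvec(o["orientation"]).as_matrix()
print(o["t"],o["ee_pos"].round(2),"F",o["ft_force"].round(2),"M",o["moment"].round(3),o["width"].round(2),"psi",np.degrees(np.arctan2(M[1,1],M[0,1])).round(2),"q6",o["qpos"][5].round(3))
E
python3 o.py
```

```text
Traceback (most recent call last):
  File "o.py", line 3, in <module>
    print(o["t"],o["ee_pos"].round(2),"F",o["ft_force"].round(2),"M",o["moment"].round(3),o["width"].round(2),"psi",np.degrees(np.arctan2(M[1,1],M[0,1])).round(2),"q6",o["qpos"][5].round(3))
                                                                                          ^^^^^^^^^^^^^^^^
AttributeError: 'float' object has no attribute 'round'
```

>>> play_rows:
  increments: "0 0 0 0 0;0 0 0 -0.002 0;0 0 0 -0.002 0;0 0 0 -0.002 0;0 0 0 -0.002 0;0 0 0 0 0;0 0 0 0 0;0 0 0 0 0"

```text
t: 4.45
ee_pos: [529.5, -61.9, 58.8]
orientation: [2.067, 2.365, 0.0]
ft_force: [-1.6, 0.1, 6.9]
width: 13.0
```

```bash
sed -i 's/o\["width"\].round(2)/round(o["width"],2)/' o.py; python3 o.py; python3 - <<'E'
from h import *
_,S,_=look("side","side3.png"); S1=np.load("side1.npy")
# wheel ring / wing end face heights
for n,X in(("before",S1),("now",S)):
    c=np.array([529.3,-61.8]); r=np.hypot(X[...,0]-c[0],X[...,1]-c[1]); m=(r>22)&(r<36)&(X[...,2]>33)&(X[...,2]<56)&(X[...,1]>-60); m[:,:]&=True
    print(n,m.sum(),np.median(X[...,2][m]))
    m=(r<26)&(X[...,2]>57)&(X[...,2]<110)&(X[...,1]>-45);print(m.sum(), X[...,2][m].max() if m.any() else None)
E
```

```text
4.45 [529.54 -61.88  58.8 ] F [-1.58  0.08  6.89] M [-0.065  0.249 -0.047] 13.03 psi 7.68 q6 -0.273
before 201 48.265097740217925
118 100.65594567587817
now 211 40.18254089973169
107 91.95601449526936
```

The wheel sank 8.1 mm, so it is clear of the pawl. I turn it back counterclockwise.

>>> play_rows:
  increments: "0 0 0 0 4;0 0 0 0 4;0 0 0 0 4;0 0 0 0 4;0 0 0 0 4;0 0 0 0 4;0 0 0 0 4;0 0 0 0 4;0 0 0 0 4;0 0 0 0 4;0 0 0 0 4;0 0 0 0 4;0 0 0 0 4;0 0 0 0 4;0 0 0 0 4;0 0 0 0 4;0 0 0 0 4;0 0 0 0 4;0 0 0 0 4;0 0 0 0 4"

```text
t: 6.5
ee_pos: [528.1, -63.3, 58.5]
orientation: [-0.058, -3.139, 0.003]
ft_force: [-5.1, -9.5, 7.1]
width: 12.4
```

```bash
python3 o.py
```

```text
6.5 [528.13 -63.28  58.46] F [-5.08 -9.5   7.07] M [-1.947  0.818 -0.055] 12.41 psi 87.89 q6 -1.672
```

>>> play_rows:
  increments: "0 0 0 0 0;0 0 0 0 1;0 0 0 0 1;0 0 0 0 1;0 0 0 0 0;0 0 0 0 0;0 0 0 0 0"

```text
t: 7.2
ee_pos: [528.1, -63.3, 58.5]
orientation: [0.017, -3.139, 0.002]
ft_force: [-5.0, -10.1, 7.8]
width: 13.0
```

```bash
python3 o.py;python3 - <<'E'
from h import *
im,S,_=look("side")
c=np.array([529.4,-61.9]); r=np.hypot(S[...,0]-c[0],S[...,1]-c[1]); m=(r>22)&(r<36)&(S[...,2]>33)&(S[...,2]<56)&(S[...,1]>-60)
print("wheel z",np.median(S[...,2][m]))
L=S-np.array([530.1,33.1,0]); L[...,0]-=0.00716*L[...,1]
q=L[(abs(L[...,0])<12)&(L[...,1]>0)&(L[...,1]<80)&(L[...,2]>30)&(L[...,2]<75)]
for y in range(0,80,4):
    s=q[(q[:,1]>=y)&(q[:,1]<y+4)]
    if len(s): print(y,len(s),s[:,2].min().round(),s[:,2].max().round(),end=" | ")
E
```

```text
7.2 [528.11 -63.33  58.46] F [ -5.03 -10.07   7.8 ] M [-1.964  0.822 -0.571] 13.04 psi 90.63 q6 -1.72
wheel z 39.886880100960525
0 9 42.0 47.0 | 4 12 40.0 47.0 | 8 10 43.0 48.0 | 12 5 45.0 47.0 | 24 11 52.0 54.0 | 28 117 31.0 55.0 | 32 29 30.0 53.0 |
```

The open stop is reached: torque rose to −0.57 N m and the pad face is near 33. I let the knob rise, then release and lift clear.

>>> play_rows:
  increments: "0 0 0 0 -1;0 0 0 0.002 0;0 0 0 0.002 0;0 0 0 0.002 0;0 0 0 0.002 0;0 0 0 0 0;0 0 0 0 0"

```text
t: 7.95
ee_pos: [528.1, -63.3, 66.3]
orientation: [-0.008, -3.139, 0.003]
ft_force: [-3.5, -9.7, 4.6]
width: 12.9
```

```bash
python3 o.py
```

```text
7.95 [528.09 -63.32  66.26] F [-3.46 -9.67  4.56] M [-1.876  0.73  -0.103] 12.89 psi 89.72 q6 -1.704
```

>>> play_rows:
  increments: "0.4 0 0 0 0;0.4 0 0 0 0;0.4 0 0 0 0;0.4 0 0 0.02 0;0.4 0 0 0.04 0;0.4 0 0 0.05 0;0.4 0 0 0 0;0.4 0 0 0 0;0.4 0 0 0 0"

```text
t: 8.85
ee_pos: [528.5, -61.5, 175.6]
orientation: [-0.008, -3.14, -0.0]
ft_force: [0.3, 0.2, -0.0]
width: 35.2
```

```bash
python3 o.py;python3 - <<'E'
from h import *
im,S,_=look("side","side4.png")
c=np.array([529.4,-61.9]); r=np.hypot(S[...,0]-c[0],S[...,1]-c[1]); m=(r>22)&(r<36)&(S[...,2]>33)&(S[...,2]<56)&(S[...,1]>-60)
print("wheel z",np.median(S[...,2][m]))
q=S[(r<28)&(abs(S[...,2]-98)<4)]; print("wing",len(q),cv2.minAreaRect(q[:,:2].astype(np.float32)), np.median(q[:,2]))
cv2.imwrite("pics/c4.png",cv2.resize(im[150:330,220:360,::-1],(466,600),interpolation=2))
E
```

```text
8.85 [528.54 -61.55 175.63] F [ 0.33  0.19 -0.03] M [0.064 0.005 0.021] 35.24 psi 89.69 q6 -1.704
wheel z 48.14534067358184
wing 118 ((529.140869140625, -61.24135208129883), (45.10141372680664, 13.493010520935059), 0.5670776963233948) 98.79840998190824
```

View pics/c4.png

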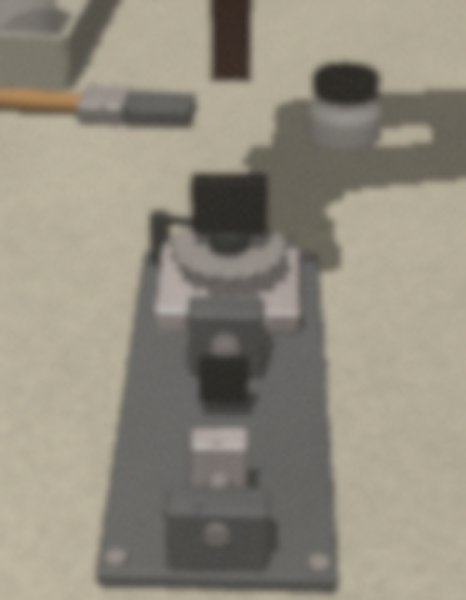

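The knob is up (wheel z 48.1), the wing lies across the clamp and the pad is fully open. Next, over to the core with the jaws along x.

>>> play_rows:
  increments: "0.8 -0.0045 0.028 0 -6.4;0.8 -0.0045 0.028 0 -6.4;0.8 -0.0045 0.028 0 -6.4;0.8 -0.0045 0.028 0 -6.4;0.8 -0.0045 0.028 0 -6.4;0.8 -0.0045 0.028 0 -6.4;0.8 -0.0045 0.028 0 -6.4;0.8 -0.0045 0.028 0 -6.4;0.8 -0.0045 0.028 0 -6.4;0.8 -0.0045 0.028 0 -6.4;0.8 -0.0045 0.028 0 -6.4;0.8 -0.0045 0.028 0 -6.4;0.8 -0.0045 0.028 0 -6.4;0.8 -0.0055 0.030 0 -6.8;0.8 0 0 -0.04 0;0.8 0 0 0 0;0.8 0 0 0 0;0.8 0 0 0 0"

```text
t: 10.7
ee_pos: [465.7, 331.8, 137.1]
orientation: [-2.228, -2.215, 0.0]
ft_force: [-0.1, -0.4, -0.3]
width: 70.5
```

```bash
python3 o.py; python3 - <<'E'
from h import *
_,T,_=look("top"); _,S,_=look("side")
for n,X in(("top",T),("side",S)):
  q=X[(abs(X[...,0]-464)<45)&(abs(X[...,1]-333)<45)&(abs(X[...,2]-63.5)<4)]
  print(n,len(q), cv2.minAreaRect(q[:,:2].astype(np.float32)) if len(q) else 0)
  q=X[(abs(X[...,0]-464)<90)&(abs(X[...,1]-333)<45)&(X[...,2]>130)&(X[...,2]<150)]
  print(len(q)); 
  for s in (q[q[:,0]<464],q[q[:,0]>464]):
    if len(s): print(s.min(0),s.max(0))
E
```

```text
10.7 [465.69 331.81 137.13] F [-0.08 -0.43 -0.31] M [-0.104  0.068 -0.037] 70.47 psi -0.34 q6 0.604
top 257 ((463.2590637207031, 332.3980712890625), (38.95209884643555, 37.09059143066406), 83.31871032714844)
29
[420.81653977 319.52865078 139.22821843] [429.20474792 321.84681489 148.8552027 ]
[499.39031635 318.61174169 137.14917461] [508.59428799 330.30037682 149.80983955]
side 768 ((465.1519775390625, 333.4228820800781), (39.64813232421875, 39.12803268432617), 65.03697967529297)
169
[422.09854632 323.11818698 136.45347612] [431.1695015  344.82052193 149.85234168]
[501.36762813 340.64171805 137.36564159] [509.33287934 344.37209825 149.64584938]
```

>>> play_rows:
  increments: "0.8 -0.001 0.001 -0.04 0;0.8 0 0 -0.04 0;0.8 0 0 -0.03 0;0.8 0 0 -0.003 0;0.8 0 0 0 0;0.8 0 0 0 0;0.6 0 0 0 0;0.5 0 0 0 0;0.4 0 0 0 0;0.3 0 0 0 0;0.3 0 0 0 0;0.3 0 0 0 0;0.3 0 0 0 0;0.3 0 0 0 0"

```text
t: 12.2
ee_pos: [464.6, 333.3, 24.1]
orientation: [2.227, 2.215, 0.001]
ft_force: [-0.0, -0.8, 6.4]
width: 39.6
```

```bash
python3 o.py
```

```text
12.2 [464.63 333.34  24.07] F [-0.01 -0.8   6.36] M [-0.188  0.186 -0.016] 39.56 psi -0.32 q6 0.607
```

>>> play_rows:
  increments: "0.3 0 0 0.02 0;0.3 0 0 0.04 0;0.3 0 0 0.04 0;0.3 0.0066 -0.0241 0 0;0.3 0.0066 -0.0241 0 0;0.3 0.0066 -0.0241 0 0;0.3 0.0066 -0.0241 0 0;0.3 0.0066 -0.0241 0 0;0.3 0.0066 -0.0241 0 0;0.3 0.0066 -0.0241 0 0;0.3 0.0066 -0.0241 0 0;0.3 0.0066 -0.0241 0 0;0.3 0.0066 -0.0241 0 0;0.3 0 0 -0.03 0;0.3 0 0 0 0;0.3 0 0 0 0;0.3 0 0 0 0;0.3 0 0 0 0"

```text
t: 14.0
ee_pos: [530.8, 92.7, 94.5]
orientation: [2.226, 2.216, 0.002]
ft_force: [-0.2, -0.1, -2.8]
width: 39.6
```

```bash
python3 o.py; python3 - <<'E'
from h import *
im,S,_=look("side"); it,T,_=look("top")
for n,X,b in(("side",S,1),("top",T,-1)):
  # core reddish pixels region
  I=(im if n=="side" else it).astype(int)
  red=(I[...,0]>1.5*I[...,2])
  q=X[red&(abs(X[...,0]-530)<26)&(abs(X[...,1]-92)<30)&(X[...,2]>60)]
  print(n,len(q),q.min(0) if len(q) else 0,q.max(0) if len(q) else 0)
  br=I.min(2)
  q=X[(abs(X[...,0]-530)<16)&(X[...,1]>105)&(X[...,1]<150)&(X[...,2]>40)&(X[...,2]<66)]
  for y in range(105,150,2):
    s=q[(q[:,1]>=y)&(q[:,1]<y+2)]
    if len(s): print(y,len(s),s[:,2].min().round(),s[:,2].max().round(),end=" | ")
  print()
a=cv2.resize(im[150:330,220:360,::-1],(400,514),interpolation=2); b=cv2.resize(it[170:270,190:340,::-1],(400,267),interpolation=2)
cv2.imwrite("pics/c5.png",np.hstack([a,np.vstack([b,np.zeros((247,400,3),np.uint8)])]))
E
```

```text
14.0 [530.79  92.73  94.52] F [-0.22 -0.14 -2.77] M [-0.065  0.003  0.022] 39.56 psi -0.27 q6 0.156
side 1830 [504.05685292  73.36670044  69.77606037] [555.99475377 121.8189466  266.23695446]
129 3 60.0 61.0 | 131 14 60.0 62.0 | 133 11 61.0 62.0 | 135 14 59.0 63.0 | 137 12 60.0 64.0 | 139 17 60.0 62.0 | 141 21 43.0 62.0 | 143 96 40.0 62.0 | 145 68 41.0 62.0 | 147 4 41.0 45.0 | 149 4 40.0 45.0 | 
top 0 0 0
```

View pics/c5.png

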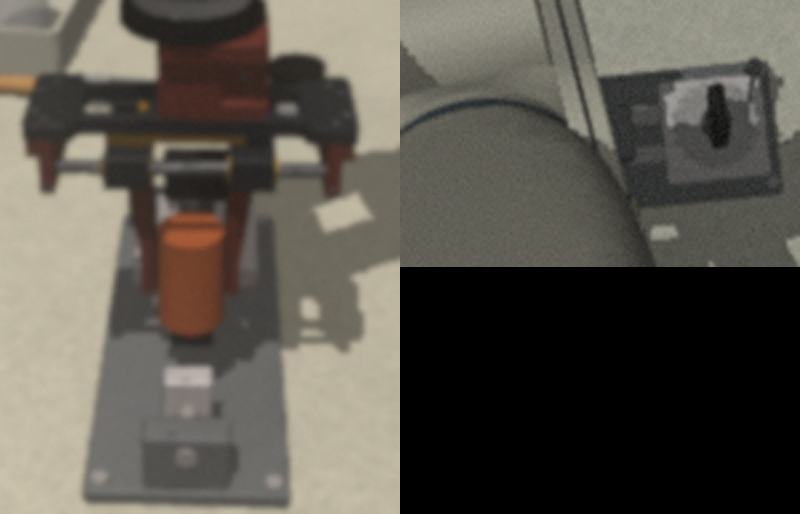

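The core hangs upright between the jaws, as the left crop shows: core at (190,275), back jaw at (188,380). The back jaw face is at clamp y of about 96. I lower the core.

>>> play_rows:
  increments: "0.3 0 0 -0.02 0;0.3 0 0 -0.02 0;0.3 0 0 -0.012 0;0.3 0 0 -0.003 0;0.3 0 0 -0.002 0;0.3 0 0 -0.001 0;0.3 0 0 0 0;0.3 0 0 0 0;0.3 0 0 0 0"

```text
t: 15.0
ee_pos: [530.7, 92.2, 36.1]
orientation: [2.227, 2.215, 0.001]
ft_force: [0.5, -0.7, 0.3]
width: 39.4
```

```bash
python3 o.py
```

```text
15.0 [530.66  92.2   36.1 ] F [ 0.48 -0.73  0.32] M [-0.024  0.132  0.029] 39.39 psi -0.32 q6 0.156
```

The core is in contact with the bed (the load is off the wrist). I release and lift clear.

>>> play_rows:
  increments: "0.5 0 0 0 0;0.6 0 0 0 0;0.7 0 0 0 0;0.75 0 0 0 0;0.75 0 0 0 0;0.75 0 0 0.02 0;0.75 0 0 0.04 0;0.75 0 0 0.04 0;0.75 0 0 0.04 0;0.75 0 0 0 0;0.75 0 0 0 0;0.75 0 0 0 0"

```text
t: 16.2
ee_pos: [529.4, 92.0, 174.5]
orientation: [-2.227, -2.214, 0.003]
ft_force: [0.3, 0.4, 0.1]
width: 65.9
```

```bash
cat > s.py <<'E'
import sys
from h import *
im,S,_=look("side")
L=S-np.array([530.1,31.8,0]); L[...,0]-=0.00716*L[...,1]
I=im.astype(int); red=(I[...,0]>1.6*I[...,2])&(L[...,2]>15)&(L[...,2]<85)&(abs(L[...,0])<40)&(L[...,1]>10)&(L[...,1]<120)
t=L[red&(L[...,2]>70)]; q=L[red]
r=cv2.minAreaRect(t[:,:2].astype(np.float32)) if len(t)>10 else 0
print("core top",len(t),r,np.median(t[:,2]),"zmax",q[:,2].max())
q=L[(abs(L[...,0])<12)&(L[...,1]>-40)&(L[...,1]<40)&(L[...,2]>57)&(L[...,2]<65)]
print("carriage top y",np.percentile(q[:,1],[2,98]) if len(q) else 0)
if len(sys.argv)>1: cv2.imwrite("pics/"+sys.argv[1],cv2.resize(im[150:330,220:360,::-1],(466,600),interpolation=2))
E
python3 o.py; python3 s.py c6.png
```

```text
16.2 [529.38  92.02 174.46] F [0.3  0.4  0.11] M [-0.016  0.106 -0.055] 65.86 psi -0.32 q6 0.156
core top 290 ((-0.558990478515625, 61.716468811035156), (39.10118865966797, 38.494266510009766), 89.48236083984375) 75.23444293475652 zmax 77.12772413452359
carriage top y [-22.90460278  -2.38230279]
```

View pics/c6.png

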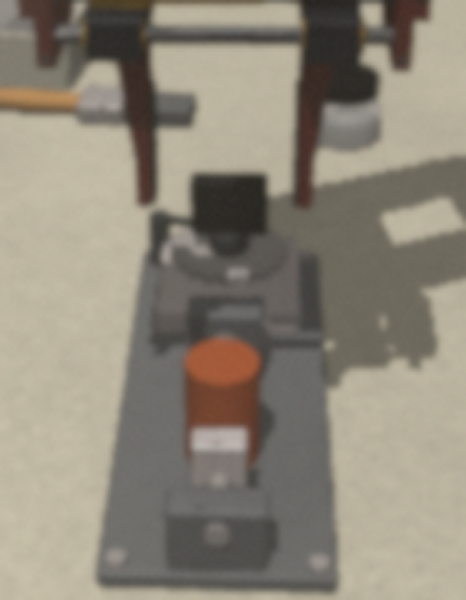

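The core stands upright at clamp (−0.5, 60). Now back to the knob.

>>> play_rows:
  increments: "0.45 -0.001 -0.0125 0 7.5;0.45 0 -0.013 0 7.5;0.45 0 -0.013 0 7.5;0.45 0 -0.013 0 7.5;0.45 0 -0.013 0 7.5;0.45 0 -0.013 0 7.5;0.45 0 -0.013 0 7.5;0.45 0 -0.013 0 7.5;0.45 0 -0.013 0 7.5;0.45 0 -0.013 0 7.5;0.45 0 -0.013 0 7.5;0.45 0 -0.013 0 7.4;0.45 0 0 -0.03 0;0.45 0 0 -0.03 0;0.45 0 0 0 0;0.45 0 0 0 0;0.45 0 0 0 0;0.45 0 0 0 0"

```text
t: 18.05
ee_pos: [530.2, -63.3, 116.8]
orientation: [0.011, 3.14, -0.0]
ft_force: [0.8, 0.2, 0.2]
width: 39.5
```

```bash
python3 o.py
```

```text
18.05 [530.18 -63.34 116.79] F [0.78 0.18 0.24] M [ 0.069 -0.061 -0.045] 39.45 psi 89.59 q6 -1.705
```

>>> play_rows:
  increments: "0.45 0 0 -0.02 0;0.45 0 0 -0.02 0;0.45 0 0 -0.009 0;0.45 0 0 0 0;0.45 0 0 0 0;0.45 0 0 0 0;0.3 0 0 0 0;0.2 0 0 0 0;0.1 0 0 0 0;0 0 0 0 0;0 0 0 0 0;0 0 0 0 0;0 0 0 0 0"

```text
t: 19.35
ee_pos: [529.4, -63.5, 66.8]
orientation: [0.011, 3.141, -0.0]
ft_force: [-1.7, -3.0, 3.0]
width: 13.1
```

```bash
python3 o.py
```

```text
19.35 [529.45 -63.52  66.8 ] F [-1.71 -2.97  3.04] M [-0.396  0.143  0.019] 13.06 psi 89.58 q6 -1.705
```

>>> play_rows:
  increments: "0 0 0 0 -4;0 0 0 0 -4;0 0 0 0 -4;0 0 0 0 -4;0 0 0 0 -4;0 0 0 0 -3;0 0 0 0 0;0 0 0 0 0;0 0 0 0 0"

```text
t: 20.25
ee_pos: [529.5, -63.4, 66.8]
orientation: [0.636, 3.076, -0.0]
ft_force: [-0.5, -1.7, 4.1]
width: 12.8
```

```bash
python3 o.py; python3 s.py
```

```text
20.25 [529.49 -63.41  66.79] F [-0.49 -1.71  4.12] M [-0.499  0.093 -0.021] 12.78 psi 66.64 q6 -1.304
core top 294 ((-0.5219144821166992, 61.451480865478516), (38.243507385253906, 38.64777755737305), 72.67683410644531) 75.27344619004012 zmax 77.0949156431713
carriage top y [-16.86286153   5.10338106]
```

>>> play_rows:
  increments: "0 0 0 0 -4;0 0 0 0 -4;0 0 0 0 -4;0 0 0 0 -4;0 0 0 0 -4;0 0 0 0 0;0 0 0 0 0;0 0 0 0 0"

```text
t: 21.1
ee_pos: [529.6, -63.3, 66.7]
orientation: [1.16, 2.919, 0.0]
ft_force: [0.3, -2.0, 3.7]
width: 12.6
```

```bash
python3 o.py; python3 s.py
```

```text
21.1 [529.56 -63.32  66.74] F [ 0.33 -1.97  3.67] M [-0.4    0.002  0.015] 12.6 psi 46.67 q6 -0.956
core top 300 ((-0.06514739990234375, 66.24872589111328), (40.26807403564453, 38.76844024658203), 79.18196105957031) 75.2134789475086 zmax 77.64545552869083
carriage top y [-10.3234175   11.56935735]
```

The core is being pushed along upright and is not nipped yet. Third click.

>>> play_rows:
  increments: "0 0 0 0 -4;0 0 0 0 -4;0 0 0 0 -4;0 0 0 0 -4;0 0 0 0 -4;0 0 0 0 0;0 0 0 0 0;0 0 0 0 0"

```text
t: 21.95
ee_pos: [529.6, -63.3, 66.7]
orientation: [1.649, 2.674, 0.0]
ft_force: [1.1, -0.8, 3.2]
width: 12.6
```

```bash
python3 o.py; python3 s.py c7.png
```

```text
21.95 [529.61 -63.3   66.75] F [ 1.13 -0.83  3.23] M [-0.268 -0.173 -0.003] 12.59 psi 26.67 q6 -0.607
core top 304 ((-0.26683998107910156, 73.52073669433594), (39.74429702758789, 38.71196746826172), 27.68939781188965) 75.24544141835949 zmax 77.4305628793125
carriage top y [ 0.47324513 19.89249104]
```

View pics/c7.png

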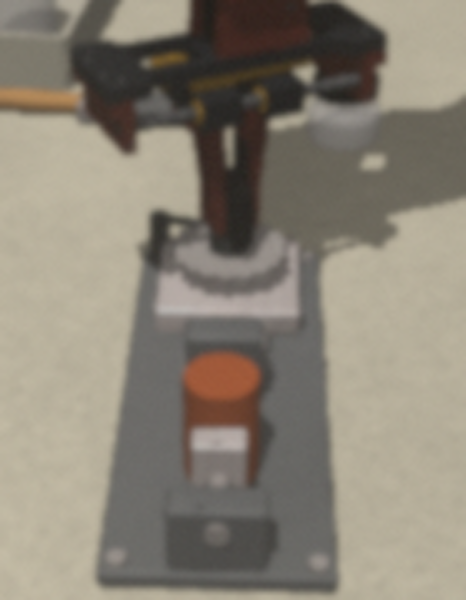

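The core moved a full 7 mm with the jaw, so it is still free. Fourth click.

>>> play_rows:
  increments: "0 0 0 0 -4;0 0 0 0 -4;0 0 0 0 -4;0 0 0 0 -4;0 0 0 0 -4;0 0 0 0 0;0 0 0 0 0;0 0 0 0 0"

```text
t: 22.8
ee_pos: [529.7, -63.3, 66.8]
orientation: [2.088, 2.347, 0.001]
ft_force: [2.4, -0.9, 3.3]
width: 12.9
```

```bash
python3 o.py; python3 s.py;python3 s.py
```

```text
22.8 [529.69 -63.31  66.77] F [ 2.43 -0.9   3.34] M [-0.206 -0.334  0.124] 12.94 psi 6.67 q6 -0.258
core top 308 ((-0.3348674774169922, 78.65123748779297), (39.18611526489258, 38.59307098388672), 4.1519551277160645) 75.21379204333007 zmax 77.26466981776116
carriage top y [ 7.58317753 26.62791926]
core top 306 ((-0.4389514923095703, 78.93657684326172), (39.30440902709961, 38.302284240722656), 2.735013246536255) 75.32341837499791 zmax 77.28696190686446
carriage top y [ 7.56914006 26.45179797]
```

The jaw moved 7 mm but the core only 5.3 mm, and the torque rose to 0.12 N m. The core is against the back jaw and nipped. I give it just one click more.

>>> play_rows:
  increments: "0 0 0 0 -4;0 0 0 0 -4;0 0 0 0 -4;0 0 0 0 -4;0 0 0 0 -4;0 0 0 0 0;0 0 0 0 0;0 0 0 0 0"

```text
t: 23.7
ee_pos: [529.7, -63.3, 66.8]
orientation: [2.464, 1.948, 0.001]
ft_force: [3.3, 0.3, 4.2]
width: 13.0
```

```bash
python3 o.py; python3 s.py;python3 s.py
```

```text
23.7 [529.74 -63.35  66.79] F [3.29 0.35 4.18] M [-0.101 -0.524  0.216] 13.02 psi -13.32 q6 0.091
core top 311 ((-0.2291412353515625, 79.01657104492188), (40.169742584228516, 38.632389068603516), 83.11909484863281) 75.3077653857049 zmax 77.24734374062189
carriage top y [13.28857934 33.54705268]
core top 312 ((-0.17018890380859375, 79.21501159667969), (38.08158493041992, 39.11385726928711), 87.07774353027344) 75.32340173470251 zmax 77.66250851036239
carriage top y [13.3383749  33.10427128]
```

The core stayed put and torque rose by about 0.1 N m (roughly 6 N). I ease onto the pawl by less than the overshoot, let go and back away.

>>> play_rows:
  increments: "0 0 0 0 1.5;0 0 0 0 1.5;0 0 0 0 0;0.2 0 0 0 0;0.4 0 0 0 0;0.4 0 0 0 0;0.4 0 0 0 0;0.4 0 0 0.02 0;0.4 0 0 0.04 0;0.4 0 0 0.04 0;0.4 0 0 0.03 0;0.4 0 0 0 0;0.4 0 0 0 0;0.4 0 0 0 0"

```text
t: 25.2
ee_pos: [528.2, -63.2, 195.3]
orientation: [-2.413, -2.009, 0.003]
ft_force: [-0.1, 0.8, 1.1]
width: 34.8
```

```bash
python3 o.py; python3 s.py c8.png; python3 - <<'E'
from h import *
im,S,_=look("side")
r=np.hypot(S[...,0]-529.4,S[...,1]+62); m=(r>22)&(r<36)&(S[...,2]>33)&(S[...,2]<56)&(S[...,1]>-60); print("wheel z",np.median(S[...,2][m]))
q=S[(r<28)&(abs(S[...,2]-98)<5)]; print("wing",cv2.minAreaRect(q[:,:2].astype(np.float32)))
E
```

```text
25.2 [528.22 -63.18 195.32] F [-0.13  0.82  1.07] M [-0.109  0.089  0.002] 34.84 psi -10.42 q6 0.04
core top 307 ((-0.7200198173522949, 78.06024169921875), (40.01696014404297, 38.04090881347656), 57.16453170776367) 75.37664835478455 zmax 77.5165775906155
carriage top y [ 9.91423441 30.79455027]
wheel z 48.200774620733085
wing ((529.4057006835938, -61.871578216552734), (49.838172912597656, 13.33726692199707), 80.62810516357422)
```

View pics/c8.png

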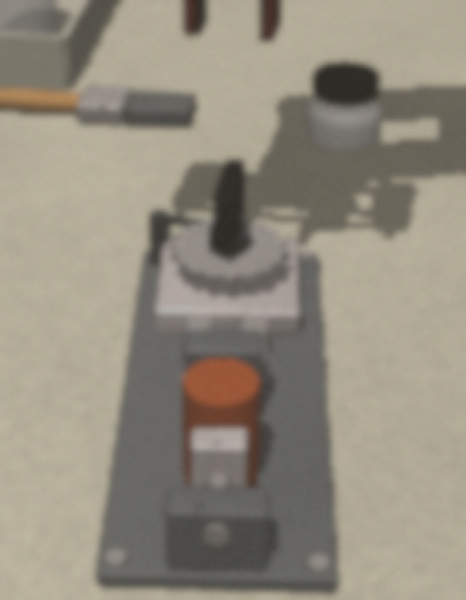

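Wheel up at 48.2, θ about 1.73 (seated), core upright. One repeat check of the core and wing, since the core reading shifted by 1 mm.

>>> play_rows:
  increments: "0.4 0 0 0.03 0;0.4 0 0 0 0;0.4 0 0 0 0;0.4 0 0 0 0;0.4 0 0 0 0"

```text
t: 25.8
ee_pos: [528.7, -63.2, 225.5]
orientation: [-2.413, -2.01, 0.002]
ft_force: [1.2, 0.3, -0.6]
width: 35.0
```

```bash
for i in 1 2 3; do python3 s.py; done; python3 - <<'E'
from h import *
for i in range(3):
    im,S,_=look("side")
    r=np.hypot(S[...,0]-529.4,S[...,1]+62)
    q=S[(r<28)&(abs(S[...,2]-98)<5)]; print("wing",cv2.minAreaRect(q[:,:2].astype(np.float32)))
    q=S[(abs(S[...,0]-530)<14)&(S[...,1]>112)&(S[...,1]<150)&(abs(S[...,2]-62)<3)]; print("jaw top y min",np.percentile(q[:,1],[2,50]))
E
```

```text
core top 311 ((-0.012949943542480469, 78.46287536621094), (38.89186096191406, 38.69158935546875), 80.3114242553711) 75.19292073509274 zmax 77.11781079575121
carriage top y [ 9.94766855 31.52859302]
core top 309 ((-0.3621177673339844, 78.48992919921875), (39.20477294921875, 38.68900680541992), 2.3032732009887695) 75.18188586169936 zmax 77.61934761518302
carriage top y [10.17522857 30.92702391]
core top 315 ((-0.023344993591308594, 78.36627960205078), (40.04730987548828, 38.61789321899414), 80.7118148803711) 75.32128714975596 zmax 77.9863272914663
carriage top y [ 9.55258776 31.63739523]
wing ((529.4030151367188, -62.35595703125), (48.22214126586914, 12.970260620117188), 81.8000717163086)
jaw top y min [124.1759608  135.93967052]
wing ((529.55322265625, -61.7093391418457), (48.02806854248047, 13.401978492736816), 82.09176635742188)
jaw top y min [124.17545175 135.91470895]
wing ((529.5049438476562, -61.76668167114258), (50.20378494262695, 13.209733009338379), 81.10770416259766)
jaw top y min [124.06635038 136.10164317]
```

```bash
python3 -c "
from workcell import ctrl
print(ctrl.close_job())"
```

```text
the job is handed in; nothing more can be done
None
```

The thick core is held in the clamp and the job is handed in, at about 26 s of the 72 s allowed.

**What I did:**
1. I pressed the knob 8 mm, which took the wheel clear of the pawl, turned it counterclockwise to the open stop and let it rise.
2. I stood the core upright on the bed at about the 60 mm point and let go.
3. I turned the knob clockwise one click at a time. The core was nipped at the fourth click, so I gave a fifth and let go. I eased the knob back about 3° onto the pawl before opening the fingers, less than the 4° overshoot.

**Last checks:**
- **Knob:** it is up (wheel at 48 mm) and about 1.71 rad round, which matches the 1.72 seat.
- **Core:** it is upright with its top at 75 mm. On the last click it moved no more than camera noise while the torque rose by about 0.1 N m.
- **Grip:** the pad is compressed about 9 mm, roughly 7 to 8 N. That is worked out from positions, not measured directly.
- **Robot:** it is clear, with the fingertips at about 225 mm. The slim core, jar and brush were not touched.

**Weak points:**
- **Nip at the fourth click:** the signs were modest. The core lagged the jaw by 1.7 mm and torque rose to 0.12 N m.
- **Core position:** it read about 0.6 mm less after release (78.4 against 79.0 mm), close to camera noise.
- **Camera offset:** the side camera read about 1.5 mm off in y, which I corrected from the first knob grip.

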